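# Shut down and vent the spray compressor through its guard window

### The job

Shut down the spray compressor and vent its tank: with the fingertips, reach down through the window in its guard, press the red switch lever fully down to off, and only then press the blue bleed lever fully down and keep it there. Finish while still holding the bleed lever down with the fingers. Do not touch the guard, and leave everything else on the table and on the guard where it is.

Things in the scene. Friction and masses are not known exactly. Their poses are not given: they have to be found in the camera images.
- compressor: portable spray compressor fixed on the table, 320 mm deep (x) by 430 mm wide (y) by 302 mm high over its guard; grey tank below, black motor in its left half (+y), controls in its right half (-y). Origin: on the table under its middle; z up, x points from its front to its back, y to its left.
- guard: the compressor's guard: dark tube frame with a flat yellow sheet top, 4 mm thick, its top 300 mm above the table (302 mm on the window edging), louvred over the motor, with one control window. Same origin and axes as the compressor.
- window (a point): centre of the control window, level with the guard's highest surface (302 mm above the table). The window is a rectangular hole with black edging, clear opening 100 mm along x by 156 mm along y (axes as the compressor's); it faces straight up. Both levers lie below it, their pads midway along x and 37 mm to the left and right of its centre (switch at +y, bleed at -y).
- pressure_switch: black pressure switch box, with the red lever it carries. Same origin and axes as the compressor (under the middle of the machine, not at the box).
- switch_pad (a point): centre of the top face of the red square pad (26 by 26 mm) at the end of the switch lever; moves with the lever. At run it is 16 mm below the guard's top surface, at off 44 mm below it; on the way down it also shifts 7 mm towards the compressor's front (-x). z is normal to the pad, x points towards the hinge, which is 58 mm away and 10 mm under the pad's top plane.
- switch_lever (a joint): red on/off lever of the pressure switch, hinged at its back, so that its pad goes down when pressed: 0 is up (run), 0.50 rad is the stop, fully down (off). It stays where it is left; about 3 N on the pad moves it.
- bleed_valve: brass bleed valve with silencer, with the blue-padded lever it carries. Same origin and axes as the compressor (under the middle of the machine, not at the valve).
- bleed_pad (a point): centre of the top face of the round blue pad (27 mm across) at the end of the bleed lever; moves with the lever. Shut it is 22 mm below the guard's top surface, fully open 42 mm below it; on the way down it also shifts 4 mm towards the compressor's front (-x). z is normal to the pad, x points towards the hinge, 58 mm away.
- bleed_lever (a joint): spring lever of the bleed valve, hinged at its back: 0 is up (valve shut), 0.35 rad is the stop, fully down (valve open). It springs up when let go; the pad needs about 2.5 N to start and 6 N to be fully down.
- tape_roll: roll of cream masking tape, 92 mm across, 24 mm high, lying flat on the guard's louvred half, well away from the window; bystander, origin under its centre
- paint_jar: lilac paint jar with white cap, 68 mm across, 85 mm high, standing close to the compressor's right side; bystander, origin under its centre
- glue_bottle: white glue bottle with orange cap, 66 mm across, 190 mm high; bystander, origin under its centre
- paint_tin: bare metal paint tin, 86 mm across, 110 mm high; bystander, origin under its centre
- branch: short sawn branch painted blue, 48 mm across, 120 mm high, standing on end, with a twig stub; bystander, origin under its centre
- log_slice: bark-edged log slice with a lilac disc on it, 120 mm across, 36 mm high; bystander, origin under its centre

How it is judged:
By the outcome, as a careful person would: the job done as asked, in the order asked, and still so for the second after the job is handed in, while the arm keeps its last pose, push and grip.
It also fails if it takes over 34 s, if anything falls off the work surface, if the arm or the gripper's body presses on something with over 40 N, if the wrist force passes 120 N, or if a joint passes its speed limit or range.

### The arm

A 6-joint arm with a two-finger parallel gripper is mounted at the origin on the work surface. World frame = base frame: x ahead of the robot, y to its left, z up, the work surface at z = 0. Lengths are in m, angles in rad, forces in N, time in s.
With the tool pointing down it reaches from about 0.275 to 0.825 m from the base axis. Payload 4.9 kg.
Tool frame: the origin (TCP) lies on the centre line of the jaws, within the pads' length; the fingertips stand 17 mm ahead of it and the grasp point (between the pads) lies 2 mm behind it; z points along the fingers, y is the direction in which the jaws open and shut (so a half turn about z gives the same grasp; the last joint's range is limited). The gripper opens to 85 mm and grips with 20 to 120 N. Pads are 22 mm wide; open, the fingers measure 114 mm over their backs; the gripper's body (76 mm by 85 mm) begins 54 mm behind the grasp point. The pads swing forward as they close: fully open they stand 13 mm farther back than shut.
Start: joints at [-1.42, 0.326, -0.193, 1.052, 0, 1.437], TCP at [0.155, -0.528, 0.248] pointing down, gripper open.
Joint ranges: [-2.65, 2.65], [-0.97, 1.79], [-1.3, 1.35], [-1.93, 2.1], [-1.47, 1.37], [-3.14, 3.14]. Speed limits (rad/s): [2.57, 2.57, 3.14, 3.14, 3.14, 3.14].

### API

Orientations are given as a rotation vector (axis times angle).
In Python, from plant import arm, read_camera gives the robot as it stands.
- The arm moves only by the shell command python3 -m pendant 'ROWS' [FORCE]. ROWS is JSON, a list of rows, each a list of 7 numbers: the shift along the tool's x, y, z in m, then the turn, a rotation vector about the tool's x, y, z in degrees, then the opening, from 0 (shut) to 1 (fully open). A call has 1 to 12 rows; each row shifts and turns the commanded pose from where the row before left it, along the tool's axes as they then stand; what a row does not reach is not made up. A row lasts 1/12 s, in which the tool goes at most 41.7 mm and 7.16 degrees, less where a joint would pass 70% of its speed; a pose out of reach is approached as far as the arm can. A call with a gripper value outside its range is refused whole. The fingers move at their own pace and stop on an object; FORCE is the grip in N (left out, the last holds). Time passes only in rows, so rows that do not move let the fingers close. It gives the time, the measured TCP pose, the force and the opening at its end, in the units of the state.
- arm.observe(): the state, without advancing time (a new reading comes with each control period).
- read_camera(name): name is "scene" or "top"; returns a dict with "img" (420x560x3 uint8, red, green, blue), "intrinsics" (3x3 intrinsics, pixels), "D" ([k1, k2, p1, p2, k3] as OpenCV has them; the pictures are not rectified), "extrinsics" (4x4, takes a point from camera to world coordinates). Camera axes: x right, y up, looking along -z (the intrinsics and any distortion apply to the point x, -y, -z); pixel columns grow to the right and rows downward; lengths in m; the calibration is good to about 2 mm. A picture is of the moment at which its call begins. There is no depth.
- arm.job_done(): hands the job in, once; it reports no verdict.
The state is a dict: "time": time; "joints": joint angles; "joint_vel": joint speeds; "joint_efforts": joint torques, N m; "position": TCP position; "orientation": TCP orientation; "contact_force": force on the tool from outside, world axes, zero at the start; "ft_torque": the same for the moment, N m; "grip_width": finger opening in m.
Only numpy, scipy, OpenCV 4.12 (cv2) and the standard library are available. Lean on these libraries where they do the work, as an engineer would, in place of code of your own. Each camera call takes 0.05 s, during which the arm holds its last target.

## Working session

There is one attempt and no reset: what is moved stays moved. The work goes in short steps, Python scripts to look and compute and a shell command to move; the robot and the scene stay as the last step left them, time stands still between calls to the robot, and variables do not carry over. Pictures are saved under pics/ and viewed, and the job is handed in when it is done.

```bash
ls; mkdir -p pics; python3 - <<'E'
from plant import arm, read_camera
import cv2
print(arm.observe())
for n in("scene","top"):
    c=read_camera(n);cv2.imwrite(f"pics/{n}0.png",c["img"][:,:,::-1]);print(n,c["intrinsics"],c["D"],c["extrinsics"])
E
```

```text
pics
{'time': 0.0, 'joints': array([-1.42017175e+00,  3.26960960e-01, -1.93605997e-01,  1.05197682e+00,
        2.00901849e-05,  1.43660250e+00]), 'joint_vel': array([ 0.00077676, -0.00027481, -0.00165516, -0.00173765,  0.00105756,
       -0.00066376]), 'joint_efforts': array([ 8.69839751e-04, -4.43396723e+01,  2.62440240e+01,  1.52307720e-02,
       -2.88472584e-04,  1.02976094e-05]), 'position': array([ 0.1544765 , -0.52728228,  0.24748411]), 'orientation': array([-3.10806025e+00, -4.45632962e-01, -9.00151896e-06]), 'contact_force': array([ 0.19382597,  0.6359206 , -0.1107872 ]), 'ft_torque': array([-0.07380715,  0.01640889, -0.05908687]), 'grip_width': 0.08547868299965088}
scene [[396.31762677   0.         280.10578931]
 [  0.         396.31762677 206.23127588]
 [  0.           0.           1.        ]] [-0.03253158  0.          0.          0.          0.        ] [[-0.88190841  0.44628908 -0.15186711  0.31717957]
 [-0.4713735  -0.83024647  0.29748583  0.37573136]
 [ 0.00667755  0.33394139  0.94257019  1.5077842 ]
 [ 0.          0.          0.          1.        ]]
top [[454.57184445   0.         285.05978447]
 [  0.         454.57184445 207.92728314]
 [  0.           0.           1.        ]] [0.02027714 0.         0.         0.         0.        ] [[ 0.00338319  0.998739   -0.05008953  0.43907876]
 [-0.99995942  0.00296057 -0.00850901 -0.01490045]
 [-0.00834998  0.05011629  0.99870848  1.42066163]
 [ 0.          0.          0.          1.        ]]
```

View pics/scene0.png

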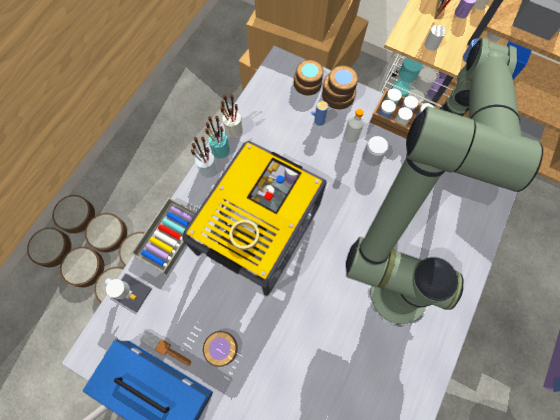

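View pics/top0.png

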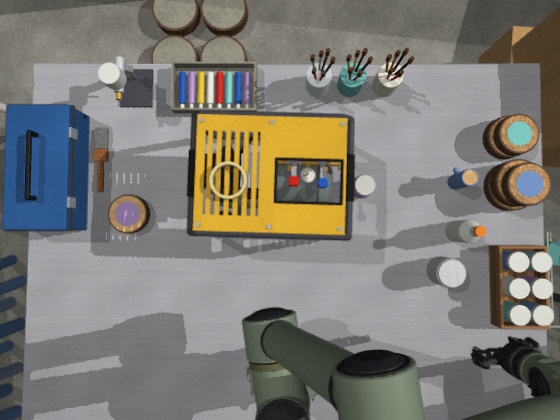

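The top view shows the guard in yellow, the window at about (309,181), the red pad near (293,181), the blue pad near (323,183) and the tape at (228,180). Next I measure them.

```bash
cat >h.py <<'E'
import numpy as np,cv2
from plant import arm, read_camera
def ray(c,uv):
    p=cv2.undistortPoints(np.array([[uv]],float),c["intrinsics"],np.array(c["D"],float))[0,0]
    E=c["extrinsics"];return E[:3,3],E[:3,:3]@np.array([p[0],-p[1],-1.])
def onz(c,uv,z):
    o,d=ray(c,uv);return o+d*(z-o[2])/d[2]
def proj(c,P):
    E=c["extrinsics"];q=E[:3,:3].T@(np.array(P)-E[:3,3]);q=q*[1,-1,-1]
    return cv2.projectPoints(q[None],np.zeros(3),np.zeros(3),c["intrinsics"],np.array(c["D"],float))[0][0,0]
def tri(r):
    A=0;b=0
    for o,d in r:
        d=d/np.linalg.norm(d);M=np.eye(3)-np.outer(d,d);A=A+M;b=b+M@o
    return np.linalg.solve(A,b)
def blobs(m,amin=15):
    n,l,s,ce=cv2.connectedComponentsWithStats(m.astype(np.uint8));return [(s[i,4],ce[i],l==i) for i in range(1,n) if s[i,4]>=amin]
E
python3 - <<'E'
from h import *
R={}
for n in("scene","top"):
    c=read_camera(n);h=cv2.cvtColor(c["img"],cv2.COLOR_RGB2HSV);H,S,V=[h[...,i].astype(int) for i in range(3)]
    y=(H>18)&(H<32)&(S>150)&(V>100)
    b=max(blobs(y),key=lambda t:t[0]);print(n,"yellow",b[0],b[1])
    rect=cv2.minAreaRect(np.argwhere(b[2])[:,::-1].astype(np.float32))
    P=[onz(c,p,.300) for p in cv2.boxPoints(rect)]
    print("sheet corners",np.round(P,4).tolist(),[round(np.linalg.norm(P[i]-P[i-1]),4) for i in range(4)])
    cs,hi=cv2.findContours(b[2].astype(np.uint8),cv2.RETR_CCOMP,cv2.CHAIN_APPROX_NONE)
    k=max([k for k in range(len(cs)) if hi[0][k][3]>=0],key=lambda k:cv2.contourArea(cs[k]))
    r=cv2.minAreaRect(cs[k]);bp=cv2.boxPoints(r)
    P=np.array([onz(c,p,.300) for p in bp]);print("window hole outer px",bp.round(1).tolist(),P.round(4).tolist(),"ctr",P.mean(0).round(4),[round(np.linalg.norm(P[i]-P[i-1]),4) for i in range(4)])
    hole=np.zeros(y.shape,np.uint8);cv2.drawContours(hole,cs,k,1,-1)
    red=((H<8)|(H>172))&(S>150)&(V>70)&(hole>0)
    blu=(H>105)&(H<128)&(S>130)&(V>60)&(hole>0)
    for nm,m,z in(("red",red,.284),("blue",blu,.278)):
        for a,ce,mm in blobs(m,10): print(nm,a,ce.round(1),onz(c,ce,z).round(4)); R.setdefault(nm,[]).append(ray(c,ce)) if a>30 else 0
    x0,y0=bp.min(0).astype(int)-12;x1,y1=bp.max(0).astype(int)+12
    cv2.imwrite(f"pics/z_{n}.png",cv2.resize(c["img"][y0:y1,x0:x1,::-1],None,fx=6,fy=6,interpolation=cv2.INTER_CUBIC)[:600,:800]);print("crop",x0,y0)
for k,v in R.items(): print(k,len(v),tri(v).round(4))
E
```

```text
scene yellow 6772 [253.42882457 209.99527466]
sheet corners [[0.7317, 0.2163, 0.3], [0.7489, -0.1759, 0.3], [0.4317, -0.1507, 0.3], [0.4416, 0.2245, 0.3]] [np.float64(0.2902), np.float64(0.3926), np.float64(0.3182), np.float64(0.3753)]
window hole outer px [[245.6999969482422, 197.1999969482422], [272.20001220703125, 153.8000030517578], [302.1000061035156, 172.10000610351562], [275.6000061035156, 215.5]] [[0.6254, 0.0201, 0.3], [0.6245, -0.1591, 0.3], [0.5039, -0.1467, 0.3], [0.5095, 0.0291, 0.3]] ctr [ 0.5658 -0.0642  0.3   ] [np.float64(0.1162), np.float64(0.1792), np.float64(0.1212), np.float64(0.176)]
red 54 [268.2 195.7] [ 0.5665 -0.0246  0.284 ]
blue 46 [279.7 178.8] [ 0.5628 -0.0983  0.278 ]
crop 233 141
top yellow 11730 [269.33861893 172.10204604]
sheet corners [[0.4395, 0.224, 0.3], [0.7311, 0.2194, 0.3], [0.7207, -0.1607, 0.3], [0.4301, -0.1516, 0.3]] [np.float64(0.3757), np.float64(0.2917), np.float64(0.3802), np.float64(0.2908)]
window hole outer px [[272.3999938964844, 203.60000610351562], [273.79998779296875, 156.1999969482422], [344.1000061035156, 158.1999969482422], [342.79998779296875, 205.6999969482422]] [[0.5058, 0.0259, 0.3], [0.6239, 0.0231, 0.3], [0.6192, -0.1513, 0.3], [0.5013, -0.1476, 0.3]] ctr [ 0.5625 -0.0625  0.3   ] [np.float64(0.1736), np.float64(0.1181), np.float64(0.1744), np.float64(0.1179)]
red 97 [293.4 180.5] [ 0.565 -0.026  0.284]
blue 88 [322.5 182.5] [ 0.5608 -0.0993  0.278 ]
crop 260 144
red 2 [ 0.5662 -0.0258  0.281 ]
blue 2 [ 0.562  -0.0991  0.2766]
```

View pics/z_top.png

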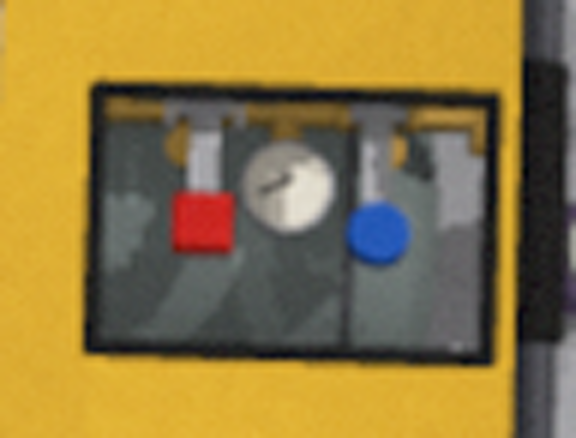

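```bash
python3 -m pendant '[[0,0,-0.025,0,0,6,0],[0,0,-0.025,0,0,6,0],[0,0,-0.025,0,0,5.8,0],[0,0,-0.025,0,0,0,0],[0,0,-0.025,0,0,0,0],[0,0,-0.025,0,0,0,0],[0,0,0,0,0,0,0],[0,0,0,0,0,0,0]]' 40
```

```text
time: 0.87
position: [0.1547, -0.5285, 0.3995]
orientation: [3.139, -0.041, 0.001]
contact_force: [-0.2, 0.1, -0.2]
grip_width: -0.0001
```

The gauge face sits about 2 mm from the red pad, so I put the jaws along x. That makes the tool narrow in y, and it also keeps joint 6 away from its limit.

```bash
python3 -m pendant '[[0,0,0,0,0,-7,0],[0,0,0,0,0,-7,0],[0,0,0,0,0,-7,0],[0,0,0,0,0,-7,0],[0,0,0,0,0,-7,0],[0,0,0,0,0,-7,0],[0,0,0,0,0,-7,0],[0,0,0,0,0,-7,0],[0,0,0,0,0,-7,0],[0,0,0,0,0,-7,0],[0,0,0,0,0,-7,0],[0,0,0,0,0,-7,0]]'
python3 -m pendant '[[0,0,0,0,0,-6,0],[0,0,0,0,0,0,0],[0,0,0,0,0,0,0]]'
python3 - <<'E'
from h import *
from scipy.spatial.transform import Rotation as Ro
s=arm.observe();R=Ro.from_rotvec(s["orientation"]).as_matrix();print(s["joints"].round(3),R.round(4).tolist())
print(R.T@(np.array([.5605,-.0235,.40])-s["position"]))
E
```

```text
time: 1.87
position: [0.1544, -0.5273, 0.3964]
orientation: [-2.354, -2.077, -0.002]
contact_force: [-0.2, 0.1, -0.8]
grip_width: 0.0002
time: 2.12
position: [0.1545, -0.5274, 0.397]
orientation: [-2.252, -2.188, -0.002]
contact_force: [0.1, -0.6, 0.2]
grip_width: 0.0
[-1.42   0.278  0.116  1.411 -0.     0.179] [[0.0286, 0.9996, -0.0004], [0.9996, -0.0286, 0.0022], [0.0022, -0.0004, -1.0]]
[ 0.51529594  0.39147884 -0.00206091]
```

```bash
python3 -m pendant '[[0.026,0.02,0,0,0,0,0],[0.026,0.02,0,0,0,0,0],[0.026,0.02,0,0,0,0,0],[0.026,0.02,0,0,0,0,0],[0.026,0.02,0,0,0,0,0],[0.026,0.02,0,0,0,0,0],[0.026,0.02,0,0,0,0,0],[0.026,0.02,0,0,0,0,0],[0.026,0.02,0,0,0,0,0],[0.026,0.02,0,0,0,0,0],[0.026,0.02,0,0,0,0,0],[0.026,0.02,0,0,0,0,0]]'
python3 -m pendant '[[0.026,0.02,0,0,0,0,0],[0.026,0.02,0,0,0,0,0],[0.026,0.02,0,0,0,0,0],[0.026,0.02,0,0,0,0,0],[0.026,0.02,0,0,0,0,0],[0.02,0.02,0,0,0,0,0],[0.02,0.02,0,0,0,0,0],[0.02,0.015,0,0,0,0,0],[0.013,0.017,0,0,0,0,0],[0,0,0,0,0,0,0],[0,0,0,0,0,0,0]]'
python3 - <<'E'
from h import *
from scipy.spatial.transform import Rotation as Ro
s=arm.observe();R=Ro.from_rotvec(s["orientation"]).as_matrix();print(s["joints"].round(3),s["position"],R.round(4).tolist())
print(R.T@(np.array([.5605,-.0235,.34])-s["position"]))
for n in("scene","top"):
    c=read_camera(n);cv2.imwrite(f"pics/{n}1.png",c["img"][:,:,::-1])
    u,v=proj(c,s["position"]).astype(int);print(u,v)
    cv2.imwrite(f"pics/z1{n}.png",cv2.resize(c["img"][v-50:v+50,u-65:u+65,::-1],None,fx=6,fy=6,interpolation=cv2.INTER_CUBIC))
E
```

```text
time: 3.12
position: [0.4031, -0.2206, 0.3978]
orientation: [-2.253, -2.189, 0.0]
contact_force: [0.1, -0.8, -0.5]
grip_width: 0.0001
time: 4.03
position: [0.5799, -0.023, 0.397]
orientation: [-2.249, -2.191, 0.002]
contact_force: [-0.3, -0.2, -0.5]
grip_width: -0.0001
[-0.167  0.342  0.205  1.435 -0.     1.43 ] [ 0.57987104 -0.02301689  0.39703259] [[0.0259, 0.9997, -0.002], [0.9997, -0.0259, 0.0], [-0.0, -0.002, -1.0]]
[-0.0009831  -0.01923884  0.0570709 ]
263 180
292 168
```

View pics/z1scene.png

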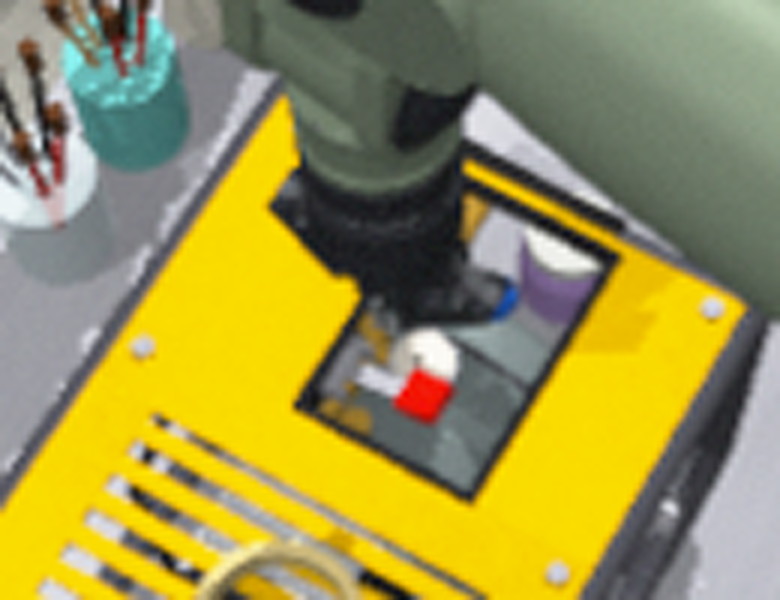

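View pics/z1top.png

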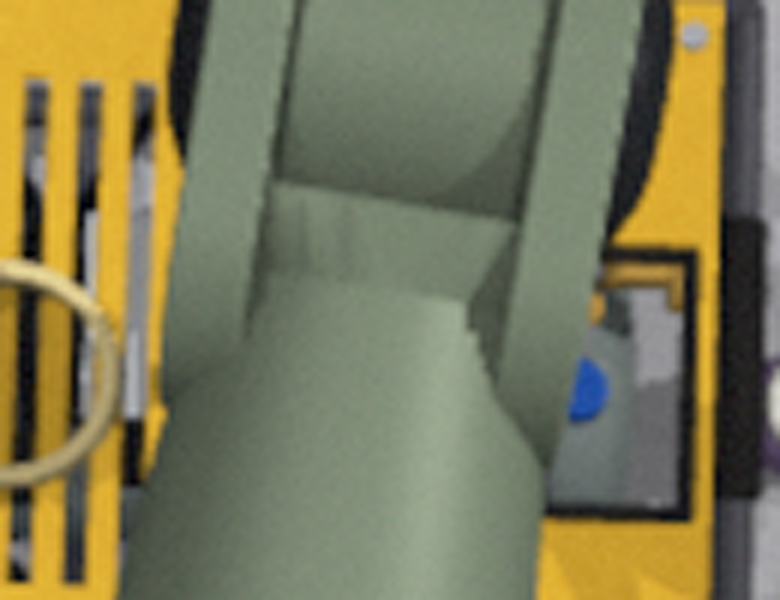

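The scene view shows the slim closed fingertips above the window. I correct x and descend to just above the guard.

```bash
python3 -m pendant '[[0,-0.01,0,0,0,0,0],[0,-0.009,0,0,0,0,0],[0,0,0,0,0,0,0],[0,0,0.02,0,0,0,0],[0,0,0.02,0,0,0,0],[0,0,0.02,0,0,0,0],[0,0,0.010,0,0,0,0],[0,0,0,0,0,0,0],[0,0,0,0,0,0,0]]'
python3 - <<'E'
from h import *
s=arm.observe();print(s["position"])
for n in("scene",):
    c=read_camera(n)
    u,v=proj(c,s["position"]).astype(int);print(u,v, proj(c,s["position"]-[0,0,.017])-[u,v])
    cv2.imwrite(f"pics/z2{n}.png",cv2.resize(c["img"][v-50:v+50,u-65:u+65,::-1],None,fx=6,fy=6,interpolation=cv2.INTER_CUBIC))
E
```

```text
time: 4.88
position: [0.5606, -0.0236, 0.3285]
orientation: [-2.251, -2.191, 0.0]
contact_force: [0.3, 0.3, 0.6]
grip_width: 0.0
[ 0.56057281 -0.02359079  0.32854771]
269 191 [0.4800282  2.66676927]
```

View pics/z2scene.png

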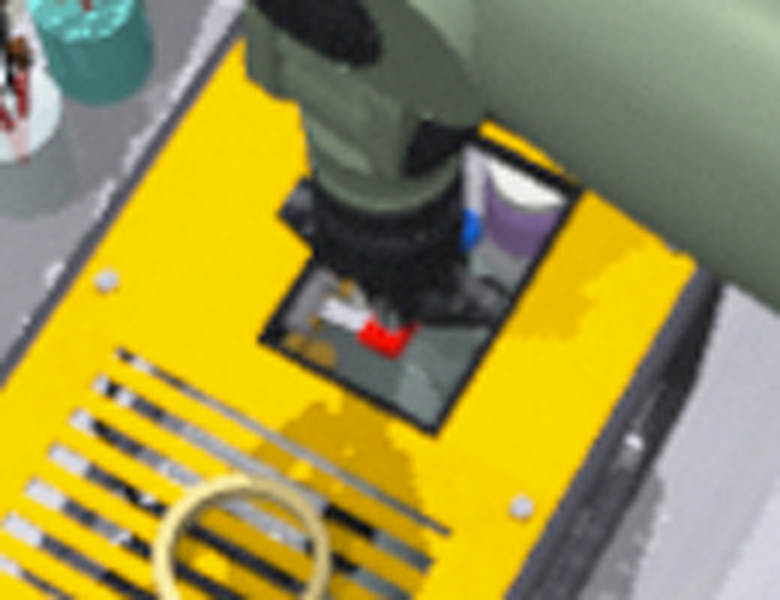

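The gripper's wings stick out along the jaw axis. I work out their position before they go near the window.

```bash
python3 - <<'E'
from h import *
c=read_camera("scene")
for uv in [(510,300),(500,325),(470,325),(405,325),(283,210),(300,185),(295,235)]:
    p=(269-65+uv[0]/6-.4,191-50+uv[1]/6-.4)
    o,d=ray(c,p)
    for y in (-.0236,-.0236+.011): P=o+d*(y-o[1])/d[1]; print(uv,P.round(4),end=' ')
    print()
E
```

```text
(510, 300) [ 0.4938 -0.0236  0.4175] (510, 300) [ 0.489  -0.0126  0.4475] 
(500, 325) [ 0.4984 -0.0236  0.3777] (500, 325) [ 0.4934 -0.0126  0.4089] 
(470, 325) [ 0.5155 -0.0236  0.3569] (470, 325) [ 0.51   -0.0126  0.3886] 
(405, 325) [ 0.5547 -0.0236  0.3089] (405, 325) [ 0.5481 -0.0126  0.3419] 
(283, 210) [ 0.6248 -0.0236  0.3869] (283, 210) [ 0.6163 -0.0126  0.4177] 
(300, 185) [ 0.6119 -0.0236  0.4311] (300, 185) [ 0.6037 -0.0126  0.4608] 
(295, 235) [ 0.6194 -0.0236  0.3603] (295, 235) [ 0.6111 -0.0126  0.3919]
```

By the visible silhouette and the finger width, the wings are about 35 mm or more outside only from some 50 mm above the tips. That leaves room within the ±50 mm opening. I descend in steps, watching the force.

```bash
python3 -m pendant '[[0,0,0.010,0,0,0,0],[0,0,0.010,0,0,0,0],[0,0,0.004,0,0,0,0],[0,0,0,0,0,0,0]]'
python3 -m pendant '[[0,0,0.005,0,0,0,0],[0,0,0.005,0,0,0,0],[0,0,0,0,0,0,0]]'
python3 - <<'E'
from h import *
s=arm.observe();print(s["position"])
c=read_camera("scene")
cv2.imwrite("pics/z3.png",cv2.resize(c["img"][141:241,204:334,::-1],None,fx=6,fy=6,interpolation=cv2.INTER_CUBIC))
E
```

```text
time: 5.32
position: [0.5598, -0.0231, 0.3028]
orientation: [-2.249, -2.191, 0.003]
contact_force: [0.5, 0.0, -0.2]
grip_width: -0.0001
time: 5.57
position: [0.5606, -0.0232, 0.2935]
orientation: [-2.25, -2.192, 0.001]
contact_force: [0.1, -0.1, 0.2]
grip_width: 0.0002
[ 0.56060114 -0.02317936  0.29345235]
```

View pics/z3.png

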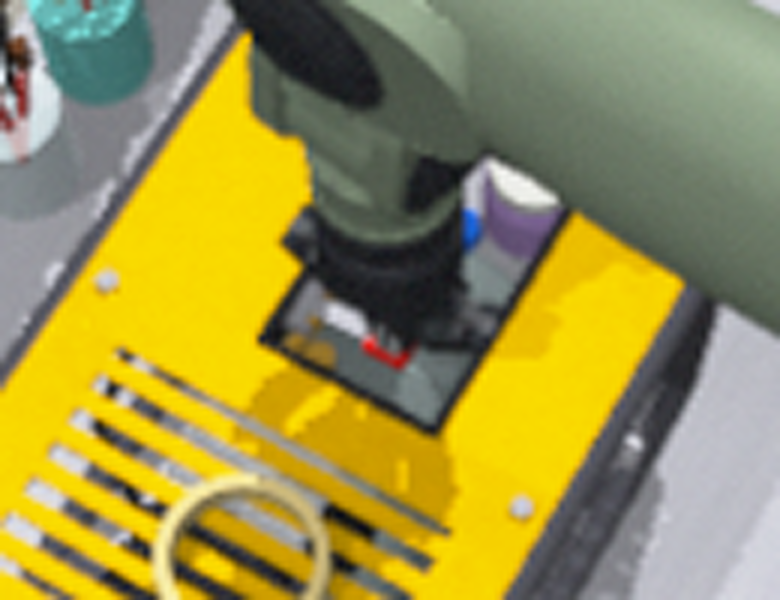

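```bash
python3 -m pendant '[[0,0,0.004,0,0,0,0],[0,0,0.004,0,0,0,0]]'
python3 -m pendant '[[0,0,0.004,0,0,0,0]]'
python3 -m pendant '[[0,0,0.003,0,0,0,0]]'
python3 - <<'E'
from h import *
s=arm.observe();print(s["position"],s["contact_force"])
c=read_camera("scene")
cv2.imwrite("pics/z4.png",cv2.resize(c["img"][141:241,204:334,::-1],None,fx=6,fy=6,interpolation=cv2.INTER_CUBIC))
E
```

```text
time: 5.78
position: [0.5607, -0.0232, 0.2864]
orientation: [2.25, 2.192, 0.0]
contact_force: [-1.5, 0.5, 2.7]
grip_width: -0.0001
time: 5.87
position: [0.5603, -0.0232, 0.282]
orientation: [-2.25, -2.192, 0.001]
contact_force: [-3.0, -0.4, 3.3]
grip_width: 0.0002
time: 5.95
position: [0.5601, -0.0232, 0.2787]
orientation: [-2.249, -2.192, 0.002]
contact_force: [-3.8, -0.1, 3.2]
grip_width: 0.0002
[ 0.56008525 -0.02315689  0.27868855] [-3.77411888 -0.07294965  3.20995825]
```

View pics/z4.png

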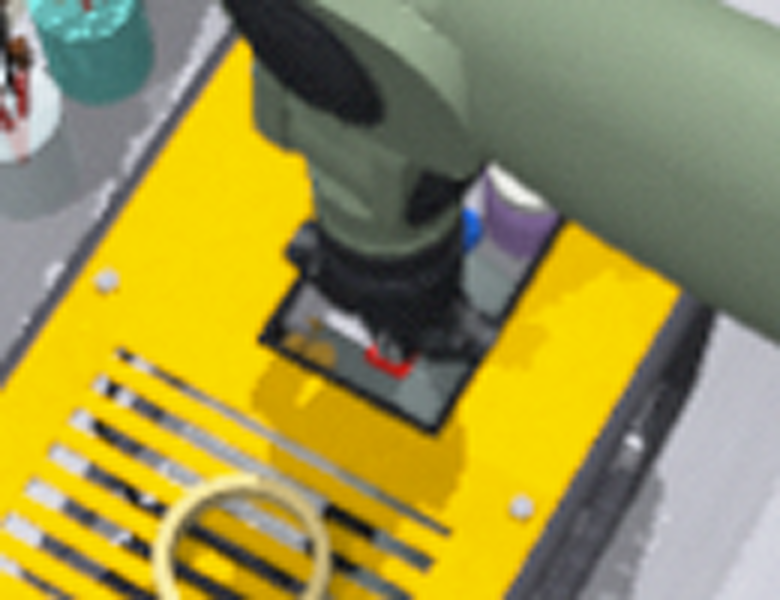

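```bash
for i in 1; do python3 -m pendant '[[0,0,0.003,0,0,0,0],[0,0,0,0,0,0,0]]'; done
python3 -m pendant '[[0,0,0.002,0,0,0,0],[0,0,0,0,0,0,0]]'
python3 - <<'E'
from h import *
s=arm.observe();print(s["position"],s["contact_force"])
c=read_camera("scene")
cv2.imwrite("pics/z5.png",cv2.resize(c["img"][141:241,204:334,::-1],None,fx=6,fy=6,interpolation=cv2.INTER_CUBIC))
E
```

```text
time: 6.17
position: [0.5604, -0.0232, 0.2759]
orientation: [-2.25, -2.192, 0.001]
contact_force: [-3.9, -0.7, 2.7]
grip_width: 0.0003
time: 6.33
position: [0.5606, -0.0232, 0.2755]
orientation: [2.249, 2.192, 0.001]
contact_force: [-5.5, 0.2, 10.0]
grip_width: -0.0001
[ 0.56062663 -0.02319454  0.27551218] [-5.48575772  0.15092268 10.0243995 ]
```

View pics/z5.png

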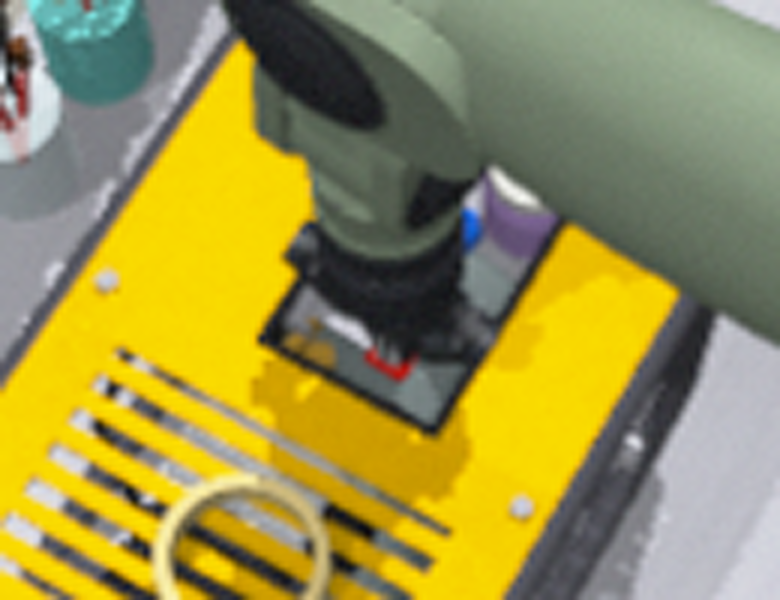

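The force jumped from 3 N to 10 N with the tip at z ≈ 0.2585, which matches the stop. I push a bit more firmly, then lift and check.

```bash
python3 -m pendant '[[0,0,0.002,0,0,0,0],[0,0,0.002,0,0,0,0],[0,0,0,0,0,0,0]]'
python3 -m pendant '[[0,0,-0.006,0,0,0,0],[0,0,-0.02,0,0,0,0],[0,0,-0.02,0,0,0,0],[0,0,-0.02,0,0,0,0],[0,0,-0.02,0,0,0,0],[-0.03,0,-0.02,0,0,0,0],[-0.03,0,0,0,0,0,0],[-0.03,0,0,0,0,0,0],[-0.03,0,0,0,0,0,0],[0,0,0,0,0,0,0]]'
python3 - <<'E'
from h import *
R=[]
for n in("scene","top"):
    c=read_camera(n);h=cv2.cvtColor(c["img"],cv2.COLOR_RGB2HSV);H,S,V=[h[...,i].astype(int) for i in range(3)]
    x0,y0,x1,y1=(235,145,310,225) if n=="scene" else (272,156,345,206)
    red=((H<8)|(H>172))&(S>150)&(V>60)
    m=np.zeros_like(red);m[y0:y1,x0:x1]=1
    for a,ce,mm in blobs(red&m,10): print(n,a,ce.round(1),onz(c,ce,.256).round(4)); R.append(ray(c,ce))
    cv2.imwrite(f"pics/z6{n}.png",cv2.resize(c["img"][y0-10:y1+10,x0-10:x1+10,::-1],None,fx=6,fy=6,interpolation=cv2.INTER_CUBIC))
if len(R)==2: print(tri(R))
E
```

```text
time: 6.63
position: [0.5608, -0.0232, 0.2746]
orientation: [2.247, 2.19, 0.003]
contact_force: [-12.7, 1.1, 25.6]
grip_width: -0.0004
time: 7.47
position: [0.5582, -0.148, 0.3757]
orientation: [2.254, 2.185, -0.002]
contact_force: [0.4, 0.5, 0.8]
grip_width: -0.0003
scene 54 [269.4 199.1] [ 0.5625 -0.0247  0.256 ]
top 94 [293.3 183.5] [ 0.5605 -0.0259  0.256 ]
[ 0.56179775 -0.02560435  0.25413218]
```

View pics/z6scene.png

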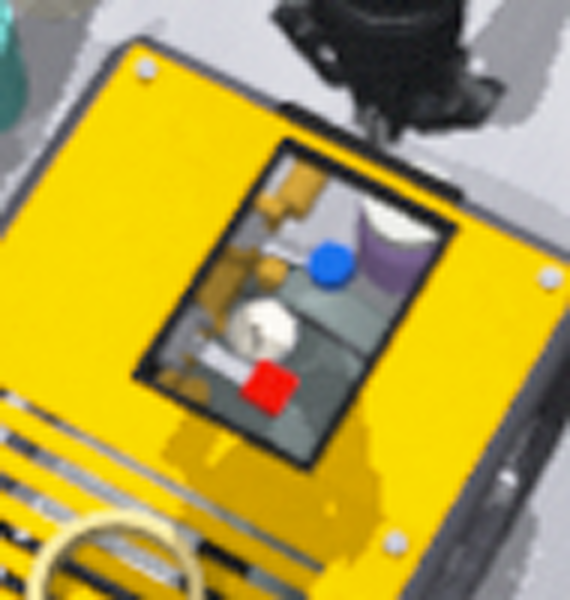

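View pics/z6top.png

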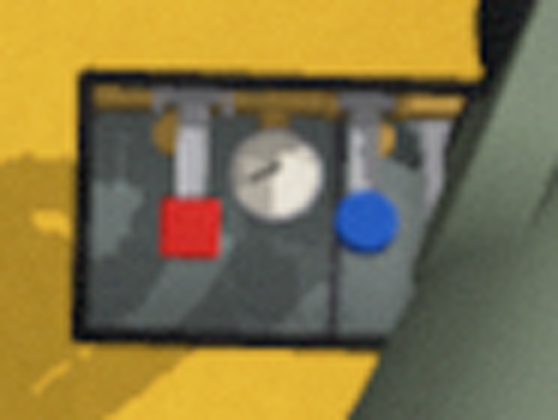

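The red pad now triangulates 27 mm lower and has shifted forward. The tip height at the stop (0.258) and the stiff 25 N agree with "off". Next I check the pixel shift and line up on the blue pad.

```bash
python3 - <<'E'
from h import *
for n in("scene","top"):
    c=read_camera(n);a=proj(c,[.5655,-.0255,.284]);
    for f in (.8,.9,1.): 
        b=np.deg2rad(28.3)-.5*f;b0=np.deg2rad(28.3)
        d=.0589*np.array([-np.cos(b)+np.cos(b0),0,np.sin(b)-np.sin(b0)]);print(n,f,d.round(4),(proj(c,np.array([.5655,-.0255,.284])+d)-a).round(2))
E
python3 -m pendant '[[0.02,0,0,0,0,0,0],[0.02,0.001,0,0,0,0,0],[0.007,0,0,0,0,0,0],[0,0,0,0,0,0,0],[0,0,0.02,0,0,0,0],[0,0,0.02,0,0,0,0],[0,0,0.01,0,0,0,0],[0,0,0,0,0,0,0]]'
python3 - <<'E'
from h import *
s=arm.observe();print(s["position"],s["contact_force"])
c=read_camera("scene")
cv2.imwrite("pics/z7.png",cv2.resize(c["img"][131:231,214:344,::-1],None,fx=6,fy=6,interpolation=cv2.INTER_CUBIC))
E
```

```text
scene 0.8 [-0.0068  0.     -0.0224] [1.91 3.29]
scene 0.9 [-0.007   0.     -0.0253] [1.98 3.62]
scene 1.0 [-0.007   0.     -0.0283] [2.01 3.94]
top 0.8 [-0.0068  0.     -0.0224] [-0.09  3.61]
top 0.9 [-0.007   0.     -0.0253] [-0.1  3.8]
top 1.0 [-0.007   0.     -0.0283] [-0.11  3.94]
time: 8.33
position: [0.5586, -0.096, 0.3238]
orientation: [-2.247, -2.19, 0.004]
contact_force: [-1.0, 0.8, 0.3]
grip_width: 0.0005
[ 0.55863721 -0.09595581  0.32383843] [-1.00025225  0.79422685  0.25528656]
```

View pics/z7.png

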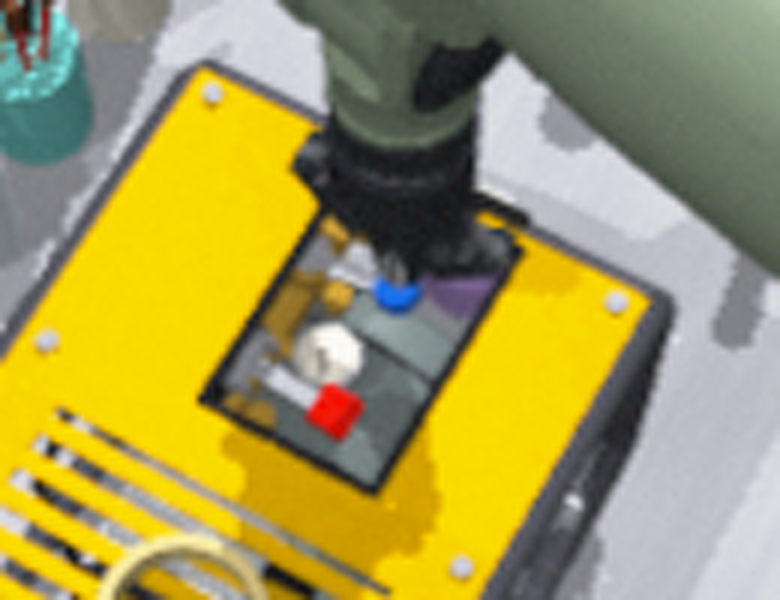

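The x shift hardly depends on the angle; only the drop tells it. I re-measure the red pad with weighted centroids against the start pictures.

```bash
python3 - <<'E'
from h import *
def wc(img,x0,y0,x1,y1):
    a=img[y0:y1,x0:x1].astype(float);w=np.clip(a[...,0]-np.maximum(a[...,1],a[...,2])-45,0,None);w=np.minimum(w,60)
    m=cv2.cvtColor(img[y0:y1,x0:x1],cv2.COLOR_RGB2HSV)[...,0].astype(int);w=w*((m<8)|(m>172))
    yy,xx=np.mgrid[y0:y1,x0:x1];return np.array([(w*xx).sum(),(w*yy).sum()])/w.sum()
bx={"scene":(258,184,282,212),"top":(284,170,303,196)}
A=[];B=[]
for n in bx:
    c=read_camera(n);i0=cv2.imread(f"pics/{n}0.png")[:,:,::-1].copy()
    z=cv2.imread(f"pics/z6{n}.png")[:,:,::-1].copy();z=cv2.resize(z,None,fx=1/6,fy=1/6,interpolation=cv2.INTER_AREA)
    o=(225,135) if n=="scene" else (262,146)
    full=i0.copy();full[o[1]:o[1]+z.shape[0],o[0]:o[0]+z.shape[1]]=z
    a=wc(i0,*bx[n]);b=wc(full,*bx[n]);print(n,a.round(2),b.round(2),(b-a).round(2));A.append(ray(c,a));B.append(ray(c,b))
    if n=="scene": print("now",wc(c["img"],*bx[n]).round(2))
    # static reference: window hole yellow shift
a,b=tri(A),tri(B);print(a.round(4),b.round(4),(b-a).round(4))
E
```

```text
scene [268.09 195.47] [269.45 199.  ] [1.36 3.53]
now [269.37 198.98]
top [293.45 180.51] [293.32 183.47] [-0.12  2.95]
[ 0.5663 -0.0257  0.2826] [ 0.5617 -0.0257  0.2552] [-0.0046  0.     -0.0274]
```

The drop is 27.4 mm of 28 and the absolute height is right to about 1 mm, so the switch is off. Now the bleed lever.

```bash
python3 -m pendant '[[-0.005,0.001,0,0,0,0,0],[0,0,0.01,0,0,0,0],[0,0,0.01,0,0,0,0],[0,0,0.005,0,0,0,0],[0,0,0,0,0,0,0]]'
python3 -m pendant '[[0,0,0.005,0,0,0,0],[0,0,0.005,0,0,0,0],[0,0,0,0,0,0,0]]'
python3 -m pendant '[[0,0,0.004,0,0,0,0],[0,0,0.004,0,0,0,0],[0,0,0,0,0,0,0]]'
python3 -m pendant '[[0,0,0.003,0,0,0,0],[0,0,0,0,0,0,0]]'
```

```text
time: 8.9
position: [0.5599, -0.1011, 0.2994]
orientation: [-2.248, -2.191, 0.002]
contact_force: [-0.3, 0.8, 0.4]
grip_width: -0.0003
time: 9.15
position: [0.5604, -0.1012, 0.2907]
orientation: [-2.25, -2.192, 0.001]
contact_force: [-0.3, -0.1, 3.5]
grip_width: -0.0
time: 9.4
position: [0.5603, -0.1013, 0.2829]
orientation: [-2.25, -2.192, 0.001]
contact_force: [-3.9, 0.2, 6.2]
grip_width: -0.0
time: 9.57
position: [0.56, -0.1013, 0.2803]
orientation: [-2.25, -2.192, 0.002]
contact_force: [-4.9, 0.5, 6.0]
grip_width: -0.0
```

```bash
python3 -m pendant '[[0,0,0.002,0,0,0,0],[0,0,0,0,0,0,0]]'
python3 -m pendant '[[0,0,0.002,0,0,0,0],[0,0,0,0,0,0,0]]'
python3 -m pendant '[[0,0,0.001,0,0,0,0],[0,0,0,0,0,0,0]]'
```

```text
time: 9.73
position: [0.5599, -0.1013, 0.2784]
orientation: [-2.25, -2.192, 0.002]
contact_force: [-4.6, 0.1, 6.9]
grip_width: -0.0003
time: 9.9
position: [0.5599, -0.1013, 0.2774]
orientation: [2.25, 2.192, -0.001]
contact_force: [-5.5, 0.2, 9.2]
grip_width: -0.0003
time: 10.07
position: [0.56, -0.1013, 0.2772]
orientation: [2.249, 2.192, -0.001]
contact_force: [-9.2, 1.4, 14.3]
grip_width: -0.0003
```

At the stop the tip is at z ≈ 0.260, and I expected 0.258 plus the tilt. I push a little more for margin, then look.

```bash
python3 -m pendant '[[0,0,0.001,0,0,0,0],[0,0,0.001,0,0,0,0],[0,0,0,0,0,0,0],[0,0,0,0,0,0,0]]'
python3 - <<'E'
from h import *
s=arm.observe();print(s["position"],s["contact_force"])
c=read_camera("scene")
cv2.imwrite("pics/z8.png",cv2.resize(c["img"][131:231,214:344,::-1],None,fx=6,fy=6,interpolation=cv2.INTER_CUBIC))
for n in("scene","top"):
    i0=cv2.imread(f"pics/{n}0.png");c=read_camera(n);cv2.imwrite(f"pics/end_{n}.png",c["img"][:,:,::-1])
E
```

```text
time: 10.4
position: [0.5601, -0.1013, 0.2768]
orientation: [2.248, 2.191, 0.0]
contact_force: [-9.8, 1.6, 22.9]
grip_width: -0.0002
[ 0.56006858 -0.10133424  0.27684062] [-9.83903358  1.59724525 22.90932976]
```

View pics/z8.png

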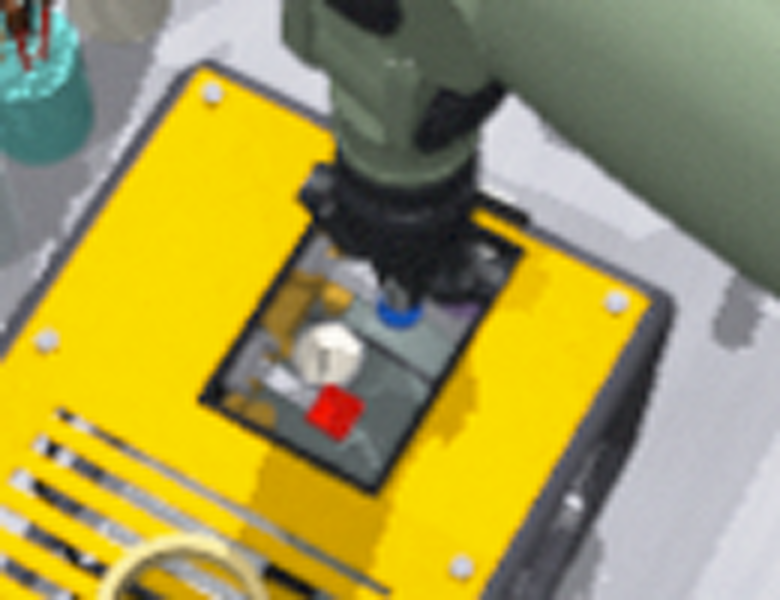

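View pics/end_scene.png

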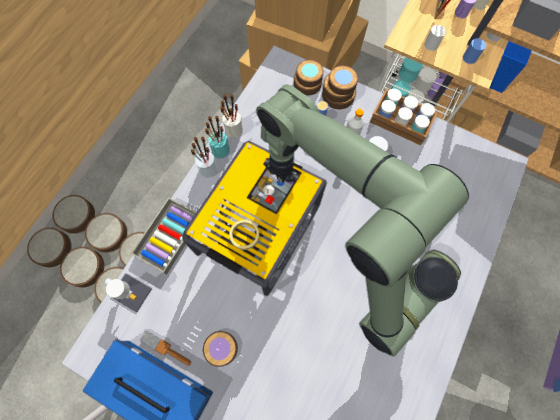

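The blue pad is held down under the fingertips at about (397,312) in the crop. The red pad is still down at (335,412), and the gauge needle has swung. Everything else is in place, so I hand in.

```bash
python3 -c "
from plant import arm
s=arm.observe();print(s['time'],s['position'],s['contact_force']);print(arm.job_done())"
```

```text
10.55 [ 0.56009987 -0.1013152   0.27685517] [-11.05363654   1.43829755  23.05801728]
the job is handed in; nothing more can be done
None
```

The red switch lever was pressed to its stop first, and the blue bleed lever was then pressed to its stop. The job was handed in at 10.6 s with the closed fingertips still holding the bleed lever down at about 23 N.

- **Red switch:** the force rose sharply to 25 N at the stop. After I lifted off, the two cameras showed the pad had dropped 27.4 mm, against 28 mm expected. It still looked down in the last picture.
- **Red pad shift:** this check disagreed. The pad's forward shift measured about 4.6 mm instead of 7 mm. I put this down to image bias, because the shift barely depends on the lever angle and the drop and stop height both agreed with "off".
- **Blue bleed:** the lever stopped hard with the fingertips at z ≈ 0.260, as expected. The gauge needle had also moved in the last picture. The fingers hide most of the blue pad, so I did not measure its final height from the images.
- **Guard and surroundings:** I saw no sign of touching the guard. The gripper's clearance to the window edge (about 10 mm) was estimated from the image, not measured directly. In the last picture the other objects looked unmoved, but the arm partly hid the paint jar and the objects on the right.

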